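Tag the batch and hold the candling torch to the egg

ROBOT

A 7-joint arm with a two-finger parallel gripper is mounted at the origin on the work surface. World frame = base frame: x ahead of the robot, y to its left, z up, the work surface at z = 0. Lengths are in m, angles in rad, forces in N, time in s.
With the tool pointing down it reaches from about 0.425 to 0.925 m from the base axis. Payload 6.8 kg.
Tool frame: the origin (TCP) lies on the centre line of the jaws, within the pads' length; the fingertips stand 14 mm ahead of it and the grasp point (between the pads) lies 5 mm behind it (r.nose_length is the distance from the TCP to the fingertips, in m); z points along the fingers, y is the direction in which the jaws open and shut (so a half turn about z gives the same grasp; the last joint's range is limited). The gripper opens to 85 mm and grips with 20 to 120 N. Pads are 22 mm wide; open, the fingers measure 114 mm over their backs; the gripper's body (76 mm by 85 mm) begins 54 mm behind the grasp point. The pads swing forward as they close: fully open they stand 13 mm farther back than shut.
Start: joints at [1.023, 0.477, 0.022, 1.555, -0.011, 1.109, -0.083], TCP at [0.287, -0.611, 0.224] pointing down, gripper open.
Joint ranges: [-2.96, 2.96], [-0.34, 2.1], [-1.41, 1.46], [0.24, 2.44], [-1.37, 4.51], [0.17, 1.92], [-2.96, 2.96]. Speed limits (rad/s): [2.39, 2.39, 3.14, 3.14, 3.14, 3.14, 3.14].

INTERFACE

Orientations are given as a rotation vector (axis times angle).
In Python, from bench import r, imaging, look_for, outline_of gives the robot as it stands. The module is installed in compiled form; this text tells all that it offers.
- The arm moves only by the tool carry_out, never from a script. Its arguments are lists of equal length, an entry for each row: "offset": the shift along the tool's x, y, z as a fraction of full scale, a list of three; "turn": the turn, a rotation vector about the tool's x, y, z as a fraction of full scale, a list of three. A call has 1 to 8 rows; each row is the pose to reach, as a shift and turn from the pose commanded when the call began, along the tool's axes at that moment; what a row does not reach only later rows make up. Full scale, the value 1, is 0.5 m for a shift and 1.5 rad for a turn. A row lasts 1/10 s, in which the tool goes at most 50 mm and 8.59 degrees, less where a joint would pass 70% of its speed; a pose out of reach is approached as far as the arm can. A call with a number of a shift or a turn outside -1 to 1 is refused whole. A call with a gripper value outside its range is refused whole. "hand" is the closure, from 0 (fully open) to 1 (shut), set as the call begins (left out, the last holds). The fingers move at their own pace and stop on an object; "force" is the grip in N (left out, the last holds). Time passes only in rows, so rows that repeat a pose let the fingers close. It gives the time, the measured TCP pose, the force and the opening at its end, in the units of the state.
- r.get_obs(): the state, without advancing time (a new reading comes with each control period).
- imaging.grab_frame(name): name is "scene" or "top"; returns a dict with "pixels" (384x512x3 uint8, red, green, blue), "fx", "fy", "cx", "cy" (pixels), "k1" (the pictures are not rectified: a ray, as slopes to the right and down, at radius r is drawn at 1 + k1 r^2 times it, then the intrinsics apply), "R" (3x3) and "t" (3): a world point X has camera coordinates R X + t. Camera axes: x right, y down, z forward; pixel columns grow to the right and rows downward; lengths in m; the calibration is good to about 2 mm. A picture is of the moment at which its call begins. There is no depth.
- r.hand_in(): hands the job in, once; it reports no verdict.
Trained networks look in the newest picture that a camera, given by its name, has taken for a name from the list of things; names that differ only in an ending like _2 or _b are one class to them, and where a whole thing is asked for, a point or a joint stands for the part that bears it (a point fixed in the world has none). Each returns a list of dicts, best first, with "score" (0 to 1); they miss things now and then, are a little off and sometimes report something else, mostly with a low value. They report only what shows in the picture. A call takes as long as a camera call. They do not tell look-alikes from the thing itself.
- look_for(query, camera): "xyz" ([x, y, z] in m, in the coordinates of the camera as it stood for that picture, good to about 4 mm: the middle of the surface that is visible of it).
- outline_of(query, camera): "region" (384x512 bool, what is visible of it).
The state is a dict: "clock": time; "joints": joint angles; "qvel": joint speeds; "tau": joint torques, N m; "tcp_pos": TCP position; "orientation": TCP orientation; "contact_force": force on the tool from outside, world axes, zero at the start; "moment": the same for the moment, N m; "grip_width": finger opening in m.
Only numpy, scipy, OpenCV 4.12 (cv2) and the standard library are available. Lean on these libraries where they do the work, as an engineer would, in place of code of your own. Each camera call takes 0.05 s, during which the arm holds its last target. There are 200 camera calls.

TASK

Get the egg in the wooden cup ready for candling: first hang the wooden batch tag by its eye on the upright steel peg of the stand, let it go and leave it lying flat at the foot of the peg. Then draw the torch out of its sloping holder, turn it level and finish while still holding it raised in the gripper, its lens pointing at the middle of the egg from a few centimetres away without touching it. Leave the egg in its cup and do not push the other things on the table about.

Things in the scene. Friction and masses are not known exactly. Their poses are not given: they have to be found in the camera images.
- tag_mid (a point): Centre of the batch tag, a loose flat plywood plate 100 x 36 mm and 8 mm thick, about 25 g, lying flat on the table at the start. x runs along its length towards the eye, y across its width, z through its thickness. It lies at any yaw. The torch holder and the tag swap sides (left or right) from start to start.
- tag_eye (a point): Centre of the tag's eye, a round through hole 21 mm across, 36 mm from the tag's centre along its x, half-way through the thickness. Same axes as tag_mid.
- tag: The batch tag as a whole; origin at the centre of its underside, 4 mm below tag_mid; same axes.
- stand: Candling stand, fixed: a brown board 130 mm (its x) x 250 mm (its y) x 15 mm thick; origin at the centre of its underside. At y = +55 mm an upright column carries the egg cup; at y = -65 mm stands the peg.
- peg_foot (a point): Foot of the upright steel peg, on the top face of the stand's board (15 mm above the table); axes of the stand, z up along the peg. The peg is 9 mm in diameter and 58 mm high with a tapered tip; the tag's eye goes over it and the tag ends lying flat on the board.
- egg_mid (a point): Middle of the brown egg that stands loose in the cup: egg 44 mm across, 55 mm high, 60 g, its middle 137 mm above the table. It is 120 mm from the peg.
- egg: The same egg; origin at its blunt foot, 27.5 mm below egg_mid.
- cup_centre (a point): Where the egg's middle is when the egg sits properly in its cup. The cup is 49 mm across at its rim, the rim 123 mm above the table; the column below it is 26 mm (its lower collar 52 mm) across.
- torch_holder: Fixed: a board 140 x 90 x 12 mm (from x = -65 to +75 mm) with a grey square tube, 34 mm inside, 42 mm outside, sloping at 45 degrees; its open mouth looks up and to the holder's -x (roughly to the robot). Origin on the table, below the tube. The tube takes in the lowest 65 mm of the torch; the mouth's centre is at x = -16 mm, z = 83 mm.
- torch_mid (a point): Centre of the torch, a loose straight lamp 140 mm long, 150 g: black flat-sided body 26 mm wide (y) x 30 mm deep (x), with a 30 mm long round metal head 30 mm across. z runs from the lens to the tail; y is level across the 26 mm width; x is the upper side in the holder. In the holder the lens is down and z slopes up at 45 degrees to the holder's -x; 75 mm of the tail end stick out.
- torch_lens (a point): Centre of the lens face, at the end of the torch's head, 70 mm from torch_mid along -z. Same axes: the light shines along -z. At the start it is 37 mm above the table, at the bottom of the tube.
- torch: The torch as a whole; origin at the centre of the lens face, axes as torch_lens. A good grasp: across y from straight above, 35 mm from torch_mid towards the tail (105 mm from the lens). Drawn out along z, it is clear of the tube after 65 mm.
- tape_roll: Bystander: loose cardboard-coloured roll, 68 mm across, 22 mm high, lying flat; origin under its centre.
- notepad: Bystander: loose white pad 120 x 80 x 14 mm; origin under its centre.
- tin: Bystander: loose can 66 mm across, 80 mm high; origin under its centre.
- cup: Bystander: loose white mug 72 mm across, 75 mm high, handle on its y side; origin under its centre.
Mind the look-alikes: they are no part of the job. There is more than one size of the torch; the job needs the largest.

How it is judged:
On the way, in this order (a step that is already met when the one before it is completed fails the run):
1. the tag hangs on the peg by its eye, flat at its foot and let go (horizontal distance between tag_eye and peg_foot below 0.009 m and z of tag_eye in the frame of peg_foot below 0.016 m and angle between the z axis of tag_mid and the z axis of peg_foot, either way round below 0.15 rad and contact force between the fingers and tag below 0.05 N), for 0.2 s.
2. the torch is drawn clear of its holder and raised (height (world z) of torch_lens above 0.1 m and contact force between torch and torch_holder below 0.05 N and contact force between the fingers and torch above 1 N), for 0.1 s.
At the end, for the whole second after the job is handed in: Tag flat on the board, eye round the peg (9 mm), let go. Torch held still by the fingers alone, over 100 mm up, level within 15 degrees, lens 28 to 95 mm from the egg's middle, which lies ahead within 20 mm of the torch's axis each way, untouched. Egg in its cup (8 mm) (all of step 1 and height (world z) of each of torch_lens, torch_mid above 0.1 m and angle between torch_lens's own z axis and vertical between 1.31 and 1.83 rad and distance between torch_lens and egg_mid between 0.028 and 0.095 m and z of egg_mid in the frame of torch_lens below -0.02 m and x of egg_mid in the frame of torch_lens between -0.02 and 0.02 m and y of egg_mid in the frame of torch_lens between -0.02 and 0.02 m and contact force between the fingers and torch above 2 N and contact force between torch and stand below 0.05 N and contact force between torch and egg below 0.05 N and contact force between torch and torch_holder below 0.05 N and linear speed of torch below 0.03 m/s and distance between egg_mid and cup_centre below 0.008 m); the arm keeps its last pose, push and grip.
It fails at once if the egg is knocked out of its cup (distance between egg_mid and cup_centre above 0.015 m).
It fails at once if the tape roll is pushed about (distance of tape_roll from where it was at the start of the episode above 0.04 m).
It fails at once if the notepad is pushed about (distance of notepad from where it was at the start of the episode above 0.04 m).
It fails at once if the tin is pushed about (distance of tin from where it was at the start of the episode above 0.04 m).
It fails at once if the cup is pushed about (distance of cup from where it was at the start of the episode above 0.04 m).
It also fails if it takes over 64 s, if anything falls off the work surface, if the arm or the gripper's body presses on something with over 40 N, if the wrist force passes 120 N, or if a joint passes its speed limit or range.

## Working session

There is one attempt and no reset: what is moved stays moved. The work goes in short steps, Python scripts to look and compute and a tool call to move; the robot and the scene stay as the last step left them, time stands still between calls to the robot, and variables do not carry over. Pictures are saved under pics/ and viewed, about 8 in all and at most 12, crops included, and the job is handed in when it is done.

Besides the shell and the picture viewer there is one more tool, called as name(argument=value, ...) on one line, values as JSON. carry_out: Moves the arm, as the interface text tells. Shift numbers are shares of 0.5 m and turn numbers shares of 1.5 rad, none past 1 either way. Its arguments: {"type":"object","properties":{"offset":{"type":"array","items":{"type":"array","items":{"type":"number","minimum":-1,"maximum":1}}},"turn":{"type":"array","items":{"type":"array","items":{"type":"number","minimum":-1,"maximum":1}}},"hand":{"type":"number"},"force":{"type":"number"}},"required":["offset","turn"]}

```bash
mkdir -p pics
cat > h.py <<'E'
import numpy as np, cv2
from bench import r, imaging, look_for, outline_of
from scipy.spatial.transform import Rotation as Ro
def pix(f,X):
    c=np.asarray(f["R"])@np.asarray(X)+np.asarray(f["t"]); a=c[:2]/c[2]; a=a*(1+f["k1"]*(a@a))
    return np.array([f["fx"]*a[0]+f["cx"],f["fy"]*a[1]+f["cy"]])
def ray(f,u,v):
    d=np.array([(u-f["cx"])/f["fx"],(v-f["cy"])/f["fy"]]); a=d.copy()
    for _ in range(20): a=d/(1+f["k1"]*(a@a))
    R=np.asarray(f["R"]); return -R.T@np.asarray(f["t"]), R.T@np.array([a[0],a[1],1])
def onz(f,u,v,z):
    o,d=ray(f,u,v); return o+d*(z-o[2])/d[2]
def world(f,c): return np.asarray(f["R"]).T@(np.asarray(c)-np.asarray(f["t"]))
def save(f,n,box=None,s=1):
    p=f["pixels"][:,:,::-1]
    if box: p=p[box[1]:box[3],box[0]:box[2]]
    cv2.imwrite("pics/"+n,cv2.resize(p,None,fx=s,fy=s,interpolation=cv2.INTER_CUBIC))
E
python3 - <<'E'
from h import *
np.set_printoptions(precision=3,suppress=True)
for c in("scene","top"):
    f=imaging.grab_frame(c); save(f,c+"0.png",s=1.5); print(c,"campos",-np.array(f["R"]).T@f["t"],f["fx"],f["k1"])
    for q in("tag_mid","tag_eye","stand","peg_foot","egg_mid","torch_holder","torch_mid","torch_lens","torch","tape_roll","notepad","tin","cup"):
        for d in look_for(q,c): 
            w=world(f,d["xyz"]); print(q,round(d["score"],2),w,pix(f,w).round())
print(r.get_obs())
E
```

```text
scene campos [0.912 0.534 0.862] 399.5381470361371 0.015636921429933285
tag_mid 0.76 [ 0.533 -0.308  0.006] [185. 138.]
tag_mid 0.23 [0.501 0.304 0.116] [341. 251.]
tag_eye 0.85 [ 0.534 -0.313  0.007] [183. 137.]
stand 0.79 [0.641 0.016 0.016] [215. 223.]
stand 0.69 [0.507 0.302 0.12 ] [339. 252.]
peg_foot 0.73 [0.643 0.025 0.021] [216. 225.]
egg_mid 0.69 [0.639 0.056 0.152] [220. 200.]
egg_mid 0.19 [ 0.531 -0.31   0.006] [185. 138.]
torch_holder 0.7 [0.564 0.297 0.014] [312. 287.]
torch_holder 0.55 [0.505 0.3   0.118] [339. 251.]
torch_mid 0.79 [0.506 0.301 0.117] [339. 251.]
torch_mid 0.79 [0.367 0.224 0.016] [349. 222.]
torch_mid 0.77 [0.303 0.342 0.018] [403. 239.]
torch_lens 0.76 [0.366 0.22  0.018] [349. 220.]
torch_lens 0.72 [0.508 0.304 0.119] [340. 252.]
torch_lens 0.57 [0.3   0.342 0.02 ] [404. 238.]
torch 0.74 [0.301 0.342 0.018] [403. 239.]
torch 0.72 [0.505 0.305 0.114] [340. 253.]
torch 0.48 [0.365 0.227 0.019] [351. 221.]
tape_roll 0.69 [0.465 0.076 0.018] [282. 204.]
tape_roll 0.2 [ 0.532 -0.31   0.012] [184. 136.]
notepad 0.6 [ 0.402 -0.105  0.018] [259. 154.]
tin 0.
[... 967 characters left out ...]
228 0.02 ] [175. 257.]
torch 0.84 [0.294 0.34  0.022] [130. 284.]
tape_roll 0.83 [0.467 0.081 0.024] [234. 218.]
notepad 0.75 [ 0.392 -0.101  0.015] [305. 249.]
tin 0.87 [0.702 0.326 0.082] [136. 120.]
cup 0.17 [0.494 0.297 0.124] [137. 203.]
{'clock': 1.4, 'joints': array([ 1.023,  0.477,  0.022,  1.555, -0.012,  1.109, -0.083]), 'qvel': array([-0.   ,  0.001,  0.   ,  0.001, -0.001, -0.002,  0.   ]), 'tau': array([ -0.   , -59.631,   1.606, -28.153,   0.013,   0.002,   0.   ]), 'tcp_pos': array([ 0.287, -0.611,  0.224]), 'orientation': array([3.066, 0.685, 0.   ]), 'contact_force': array([-0.685, -0.195,  0.211]), 'moment': array([-0.018, -0.077, -0.028]), 'grip_width': 0.0857310931934776}
```

View images.

View pics/scene0.png

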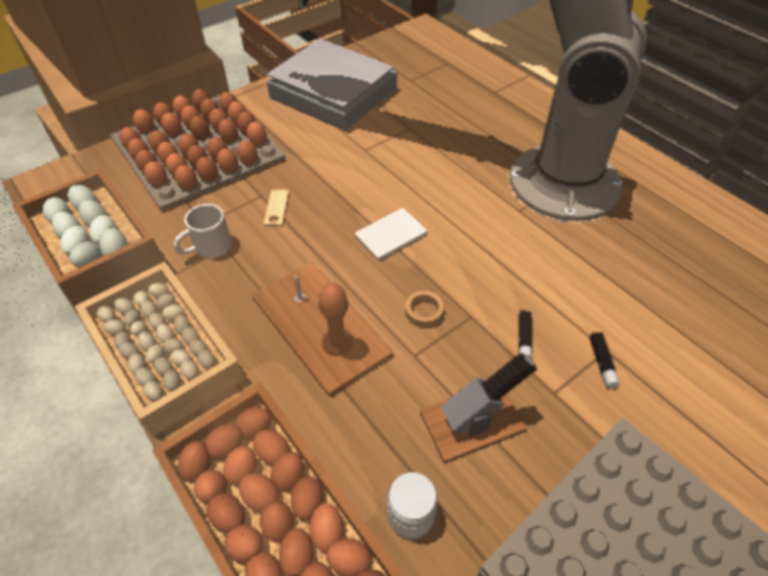

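View pics/top0.png

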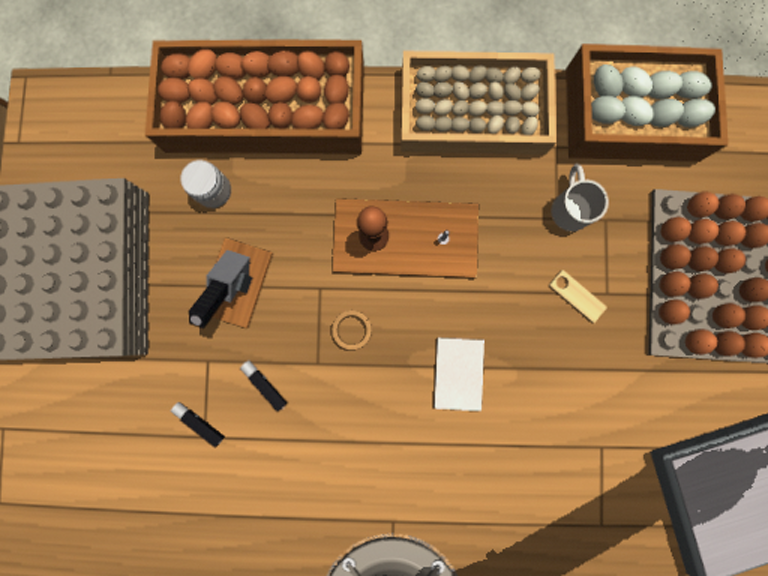

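Run:
```python
from h import *
np.set_printoptions(precision=4,suppress=True)
ims=[]
for c in("scene","top"):
    f=imaging.grab_frame(c)
    m=outline_of("tag",c)[0]["region"].astype(np.uint8)
    m=cv2.morphologyEx(m,cv2.MORPH_CLOSE,np.ones((3,3)))
    cs,_=cv2.findContours(m,cv2.RETR_EXTERNAL,2); cc=max(cs,key=cv2.contourArea)
    P=np.array([onz(f,*p[0],0.008)[:2] for p in cc],np.float32)
    ctr,wh,a=cv2.minAreaRect(P*1000); box=cv2.boxPoints((ctr,wh,a)); e=box[1]-box[0]; e2=box[2]-box[1]; e=e if np.hypot(*e)>np.hypot(*e2) else e2
    print(c,"tag",ctr,wh,"yaw",np.degrees(np.arctan2(e[1],e[0])))
    for q in("stand","torch_holder","torch"):
        for d in outline_of(q,c)[:3]:
            g=d["region"].astype(np.uint8); cs,_=cv2.findContours(g,0,2); cc=max(cs,key=cv2.contourArea)
            z={"stand":.015,"torch_holder":.012,"torch":.02}[q]
            P=np.array([onz(f,*p[0],z)[:2] for p in cc],np.float32)
            print(q,round(d["score"],2),cv2.minAreaRect(P*1000))
    boxes=[(225,130,325,190),(360,170,420,220),(120,155,190,225)] if c=="top" else [(160,170,270,265),(165,115,205,160),(270,225,365,315)]
    ims.append(np.hstack([cv2.resize(f["pixels"][b[1]:b[3],b[0]:b[2],::-1],(266,int(266*(b[3]-b[1])/(b[2]-b[0]))+0,),interpolation=2)[:230].copy() if True else 0 for b in boxes]) if False else [cv2.copyMakeBorder((lambda x:x[:290])(cv2.resize(f["pixels"][b[1]:b[3],b[0]:b[2],::-1],None,fx=266/(b[2]-b[0]),fy=266/(b[2]-b[0]),interpolation=2)),0,max(0,300-min(290,int(round((b[3]-b[1])*266/(b[2]-b[0]))))),0,0,0)[:290] for b in boxes])
cv2.imwrite("pics/crop.png",np.vstack([np.hstack(i) for i in ims]))
```

```text
scene tag (535.269287109375, -307.87908935546875) (110.66598510742188, 44.93038558959961) yaw 49.886345
stand 0.61 ((630.6356201171875, -7.921173095703125), (256.6356506347656, 133.31109619140625), 88.83625793457031)
torch_holder 0.88 ((544.01806640625, 276.8127136230469), (107.43843078613281, 143.08660888671875), 73.47254943847656)
torch 0.96 ((304.2304382324219, 341.8792724609375), (106.29743957519531, 29.260923385620117), 54.269020080566406)
torch 0.67 ((367.9893798828125, 224.47845458984375), (90.90646362304688, 22.814189910888672), 43.851802825927734)
torch 0.59 ((449.8832092285156, 267.4681701660156), (40.3072509765625, 106.76597595214844), 89.83663177490234)
top tag (529.009033203125, -309.433837890625) (104.3124008178711, 39.923160552978516) yaw 50.860535
stand 0.88 ((624.8693237304688, -8.86297607421875), (250.16848754882812, 131.5060272216797), 88.84854125976562)
torch_holder 0.58 ((542.5031127929688, 288.1856384277344), (96.99220275878906, 139.9775848388672), 73.11504364013672)
torch 0.88 ((296.73919677734375, 340.058837890625), (100.42875671386719, 27.013587951660156), 55.56510925292969)
torch 0.87 ((501.955810546875, 331.52410888671875), (45.05972671508789, 92.95806884765625), 58.269004821777344)
torch 0.72 ((365.7109375, 228.03271484375), (94.69808197021484, 23.60770034790039), 43.55289840698242)
```

View pics/crop.png

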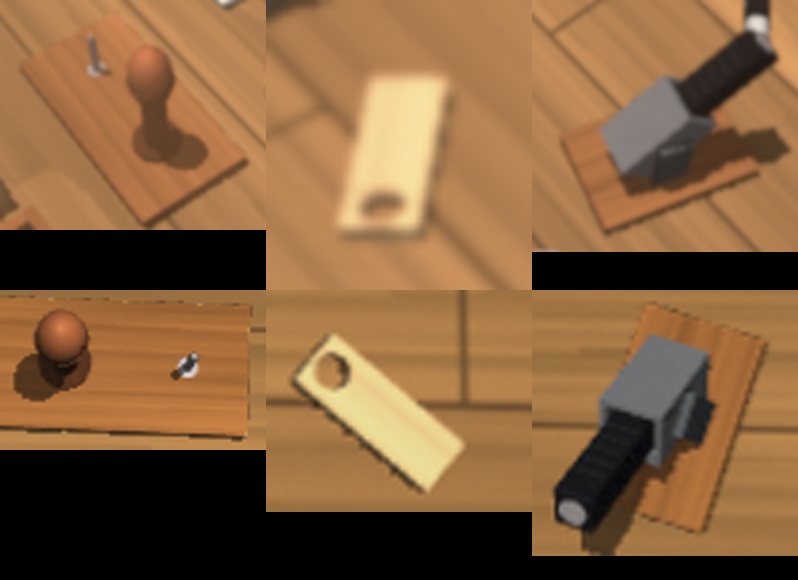

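The crops show the tag with its eye at the +x/+y end (top px 375,188) and the peg beside the egg. The only candidate for the job torch sits in the sloping holder (top px 139,201). The loose torches at (173,258) and (132,282) measure only about 95–100 mm, so they are the look-alikes. There's only one tag, at (387,198).

```bash
cat > fit.py <<'E'
from h import *
from scipy.optimize import minimize
S=4
def hull(f,pts):
    p=np.array([pix(f,x) for x in pts]); m=np.zeros((384*S,512*S),np.uint8)
    cv2.fillConvexPoly(m,cv2.convexHull(np.round((p+.5)*S*16).astype(np.int32)),1,shift=4); return m>0
def box(x0,x1,y0,y1,z0,z1): return np.array([[x,y,z] for x in(x0,x1) for y in(y0,y1) for z in(z0,z1)])
def place(b,p): 
    c,s=np.cos(p[2]),np.sin(p[2]); return b@np.array([[c,s,0],[-s,c,0],[0,0,1]])+[p[0],p[1],0]
def fit(fm,b,ign,p0):
    M=[(f,cv2.resize(m.astype(np.float32),None,fx=S,fy=S,interpolation=1)>.5) for f,m in fm]
    def cost(v):
        p=np.array([v[0],v[1],v[2]*10]); t=0
        for f,m in M:
            h=hull(f,place(b,p)); k=np.ones_like(h)
            for g in ign: k&=~hull(f,place(g,p))
            t-=(h&m&k).sum()/((h|m)&k).sum()
        return t/len(M)
    v=np.array([p0[0],p0[1],p0[2]/10]); sx=np.vstack([v]+[v+np.eye(3)[i]*.008 for i in range(3)])
    o=minimize(cost,v,method="Nelder-Mead",options=dict(initial_simplex=sx,maxfev=90)); return np.r_[o.x[:2],np.degrees(o.x[2]*10),o.fun]
E
python3 - <<'E'
from fit import *
np.set_printoptions(precision=4,suppress=True)
F={c:imaging.grab_frame(c) for c in("scene","top")}
tube=np.array([[ -16-0.7071*-s*0,0,0] for s in(1,)])
ax=np.array([-1,0,1])/2**.5; ux=np.array([1,0,1])/2**.5; m=np.array([-.016,0,.083])
tb=np.array([m-ax*k+ux*a+np.array([0,b,0]) for k in(-.08,.1) for a in(-.024,.024) for b in(-.024,.024)])
foot=box(-.02,.05,-.024,.024,.0,.06)
col=box(-.03,.03,.028,.085,.01,.17); peg=box(-.006,.006,-.071,-.059,.01,.075)
jobs={"tag":(box(-.05,.05,-.018,.018,0,.008),[],(.529,-.309,np.radians(50.5))),
"stand":(box(-.065,.065,-.125,.125,0,.015),[col,peg],(.626,-.0085,-.02)),
"torch_holder":(box(-.065,.075,-.045,.045,0,.012),[tb,foot],(.537,.284,np.radians(-17)))}
for q,(b,ig,p0) in jobs.items():
    fm=[]
    for c in F:
        d=outline_of(q,c)
        d=[x for x in d if x["region"][tuple(pix(F[c],[p0[0]+(.03 if q=="torch_holder" else 0),p0[1],.01]).astype(int)[::-1])] or x is d[0]]
        fm.append((F[c],d[0]["region"]))
    print(q,"scene",fit(fm[:1],b,ig,p0),"top",fit(fm[1:],b,ig,p0),"both",fit(fm,b,ig,p0))
# tag eye: hole centroid
for c in F:
    print(c,"predicted eye px with both")
print(r.nose_length)
E
```

```text
tag scene [ 0.5338 -0.3137 51.7714 -0.9052] top [ 0.5299 -0.3092 49.9331 -0.8941] both [ 0.5311 -0.3104 51.1742 -0.8116]
stand scene [ 0.6279 -0.0139 -1.3035 -0.9571] top [ 0.6267 -0.0081 -1.4712 -0.9673] both [ 0.6277 -0.0111 -1.3089 -0.9451]
torch_holder scene [  0.5383   0.2828 -16.1647  -0.929 ] top [  0.537    0.2894 -16.4565  -0.9386] both [  0.5381   0.2871 -17.7715  -0.8521]
scene predicted eye px with both
top predicted eye px with both
0.014
```

```bash
cat > go.py <<'E'
from h import *
def Rdown(yaw,tilt=0): # tool x horizontal yaw (deg); tilt turns fingers toward +tool x heading
    return Ro.from_euler("z",yaw,degrees=True)*Ro.from_euler("y",-tilt,degrees=True)*Ro.from_euler("x",180,degrees=True)
def go(pos,R,base=None):
    o=r.get_obs(); p0,R0=(o["tcp_pos"],Ro.from_rotvec(o["orientation"])) if base is None else base
    s=R0.inv().apply(np.array(pos)-p0)/.5; t=(R0.inv()*R).as_rotvec()/1.5
    print("offset",s.round(4).tolist(),"turn",t.round(4).tolist(),"rows>=",max(np.linalg.norm(s)*10,np.degrees(np.linalg.norm(t*1.5))/8.59).round(1))
E
python3 - <<'E'
from go import *
go([.518,-.329,.22],Rdown(50.9))
E
```

```text
offset [0.6572, -0.3136, 0.0079] turn [0.0, -0.0, -0.299] rows>= 7.3
```

carry_out(offset=[[0.657, -0.314, 0.008], [0.657, -0.314, 0.008], [0.657, -0.314, 0.008], [0.657, -0.314, 0.008], [0.657, -0.314, 0.008], [0.657, -0.314, 0.008], [0.657, -0.314, 0.008], [0.657, -0.314, 0.008]], turn=[[0, 0, -0.299], [0, 0, -0.299], [0, 0, -0.299], [0, 0, -0.299], [0, 0, -0.299], [0, 0, -0.299], [0, 0, -0.299], [0, 0, -0.299]], hand=0.2, force=40)

```text
clock: 3.1
tcp_pos: [0.5223, -0.3221, 0.2202]
orientation: [-2.83, -1.362, -0.006]
contact_force: [0.9, 0.9, 0.4]
grip_width: 0.0684
```

carry_out(offset=[[0, 0, 0.2], [0, 0, 0.3], [0, 0, 0.3], [0, 0, 0.3], [0, 0, 0.3]], turn=[[0, 0, 0], [0, 0, 0], [0, 0, 0], [0, 0, 0], [0, 0, 0]])

```text
clock: 3.6
tcp_pos: [0.5176, -0.3292, 0.0703]
orientation: [-2.836, -1.349, 0.001]
contact_force: [0.9, -0.9, 0.6]
grip_width: 0.0682
```

Run:
```python
from go import *
o=r.get_obs(); print(o["tcp_pos"],o["orientation"],o["grip_width"]); R=Ro.from_rotvec(o["orientation"])
T=o["tcp_pos"]+R.apply([0,0,.014])
ims=[]
for c,b in(("top",(350,165,430,225)),("scene",(145,95,225,155))):
    f=imaging.grab_frame(c); im=np.ascontiguousarray(cv2.resize(f["pixels"][b[1]:b[3],b[0]:b[2],::-1],None,fx=8,fy=8,interpolation=2))
    for P,col in [(T,(0,0,255)),(T+R.apply([0,.036,0]),(0,255,0)),(T+R.apply([0,-.036,0]),(0,255,0))]:
        p=((pix(f,P)+.5-[b[0],b[1]])*8).astype(int); cv2.circle(im,tuple(p.tolist()),4,col,1)
    ims.append(im[:, :400] if 0 else cv2.resize(im,(400,300)))
cv2.imwrite("pics/pre.png",np.hstack(ims))
```

```text
[ 0.51758609 -0.32923153  0.07027184] [-2.83631122e+00 -1.34889496e+00  1.28176335e-03] 0.0682266461354215
```

View pics/pre.png

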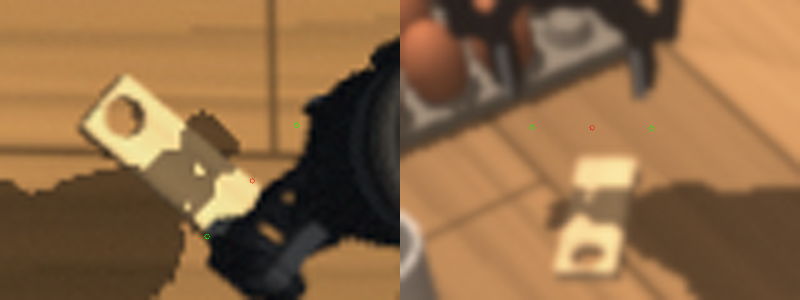

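The crop shows the jaws square over the tag in the top view. In the scene view everything sits about 3 px to the left, a calibration bias that the tag measurement shares. Next I'll half close and feel for the table.

carry_out(offset=[[0, 0, 0.08], [0, 0, 0.1], [0, 0, 0.1], [0, 0, 0.1], [0, 0, 0.1]], turn=[[0, 0, 0], [0, 0, 0], [0, 0, 0], [0, 0, 0], [0, 0, 0]], hand=0.42)

```text
clock: 4.2
tcp_pos: [0.519, -0.3296, 0.0219]
orientation: [2.835, 1.349, 0.003]
contact_force: [1.0, 0.7, -0.1]
grip_width: 0.0498
```

carry_out(offset=[[0, 0, 0.004], [0, 0, 0.008], [0, 0, 0.008]], turn=[[0, 0, 0], [0, 0, 0], [0, 0, 0]])

```text
clock: 4.5
tcp_pos: [0.5177, -0.3288, 0.0159]
orientation: [-2.837, -1.35, 0.0]
contact_force: [0.6, -0.9, -0.6]
grip_width: 0.0494
```

carry_out(offset=[[0, 0, 0.004], [0, 0, 0.004]], turn=[[0, 0, 0], [0, 0, 0]])

```text
clock: 4.7
tcp_pos: [0.5176, -0.3287, 0.0136]
orientation: [-2.836, -1.35, 0.0]
contact_force: [0.5, -0.3, -0.5]
grip_width: 0.0498
```

carry_out(offset=[[0, 0, 0], [0, 0, 0], [0, 0, 0], [0, 0, 0], [0, 0, 0], [0, 0, 0]], turn=[[0, 0, 0], [0, 0, 0], [0, 0, 0], [0, 0, 0], [0, 0, 0], [0, 0, 0]], hand=1, force=40)

```text
clock: 5.3
tcp_pos: [0.5178, -0.3289, 0.0139]
orientation: [2.837, 1.35, 0.0]
contact_force: [-0.6, 0.4, -0.2]
grip_width: -0.0001
```

carry_out(offset=[[0, 0, -0.06], [0, 0, -0.16], [0, 0, -0.26], [0, 0, -0.26], [0, 0, -0.26]], turn=[[0, 0, 0], [0, 0, 0], [0, 0, 0], [0, 0, 0], [0, 0, 0]])

```text
clock: 5.8
tcp_pos: [0.5185, -0.3293, 0.1454]
orientation: [2.834, 1.349, 0.003]
contact_force: [-0.1, -0.2, 0.0]
grip_width: 0.0
```

```bash
python3 - <<'E'
from fit import *
from go import *
np.set_printoptions(precision=4,suppress=True)
o=r.get_obs(); print(o["tcp_pos"],o["orientation"],o["grip_width"]); R=Ro.from_rotvec(o["orientation"])
G=o["tcp_pos"]; zt=G[2]-.0136+.004
for c in("top","scene"):
    f=imaging.grab_frame(c)
    for d in look_for("tag_eye",c)+look_for("tag_mid",c): print(c,d["score"],world(f,d["xyz"]))
    for k in (0.058,): print("pred eye px",pix(f,[*(G+R.apply([k,0,0]))[:2],zt]))
    u,v=pix(f,[*(G+R.apply([.04,0,0]))[:2],zt]).astype(int); save(f,"held_%s.png"%c,(u-50,v-37,u+50,v+38),4); print(u,v)
E
cd pics; python3 -c "
import cv2,numpy as np;cv2.imwrite('held.png',np.hstack([cv2.imread('held_top.png'),cv2.imread('held_scene.png')]))"
```

```text
[ 0.5185 -0.3293  0.1454] [2.8344 1.3486 0.0028] 1.1232078825636279e-05
top 0.66 [ 0.5248 -0.3141  0.0095]
top 0.5 [0.4995 0.2923 0.1241]
top 0.94 [ 0.5277 -0.3175  0.0099]
pred eye px [393.5709 181.1234]
399 186
scene 0.81 [ 0.5331 -0.3148  0.005 ]
scene 0.65 [0.6419 0.0171 0.0147]
scene 0.59 [ 0.5322 -0.3071  0.008 ]
pred eye px [175.6816 112.2214]
176 108
```

View pics/held.png

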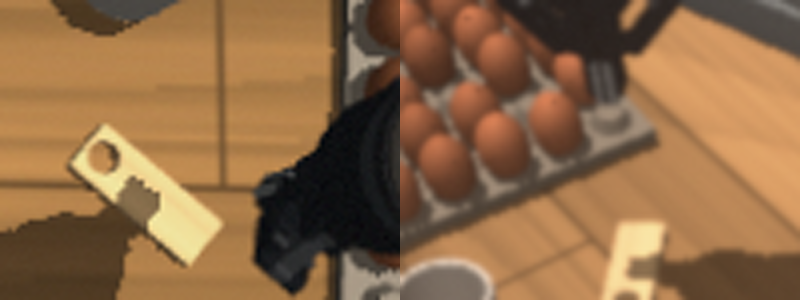

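Run:
```python
from go import *
o=r.get_obs(); R=Ro.from_rotvec(o["orientation"]); G=o["tcp_pos"]
for c in("top","scene"):
    f=imaging.grab_frame(c)
    for d in(-.054,0,.014): print(c,d,pix(f,G+R.apply([0,0,d])))
    p=f["pixels"]; u,v=pix(f,G+R.apply([0,0,0])).astype(int); b=(u-40,v-40,u+40,v+40)
    im=np.ascontiguousarray(cv2.resize(p[b[1]:b[3],b[0]:b[2],::-1],None,fx=5,fy=5,interpolation=2))
    im=np.clip(im*2.0,0,255).astype(np.uint8)
    for d,col in((-.054,(255,0,0)),(0,(0,255,0)),(.014,(0,0,255))):
        q=((pix(f,G+R.apply([0,0,d]))+.5-b[:2])*5).astype(int).tolist(); cv2.circle(im,tuple(q),4,col,1)
    cv2.imwrite(f"pics/t_{c}.png",im)
cv2.imwrite("pics/tip.png",np.hstack([cv2.imread("pics/t_top.png"),cv2.imread("pics/t_scene.png")]))
```

```text
top -0.054 [425.73404328 196.1412659 ]
top 0 [414.57723518 198.19147677]
top 0.014 [411.92093797 198.67895843]
scene -0.054 [175.90422654  81.17922043]
scene 0 [178.91841254  97.07637879]
scene 0.014 [179.66337296 101.00793938]
```

View pics/tip.png

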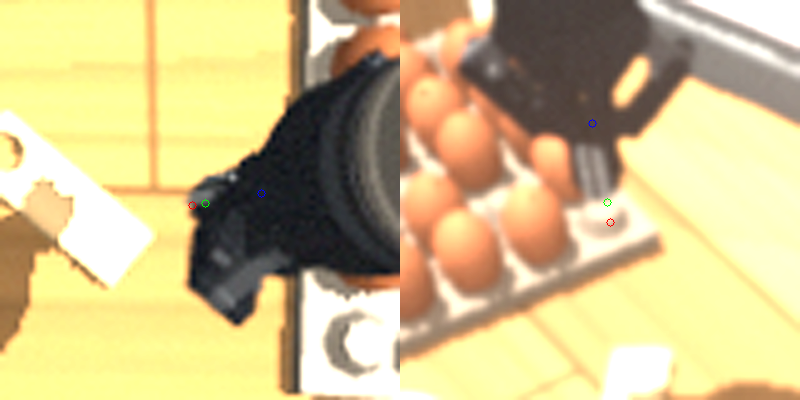

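Shut to 0 mm: the jaws closed without the tag and with no contact force. In the scene view the tips look about 5 px higher than predicted, so I'll go back down half open and feel for the table.

carry_out(offset=[[0, 0, 0.1], [0, 0, 0.2], [0, 0, 0.262], [0, 0, 0.262], [0, 0, 0.262], [0, 0, 0.262]], turn=[[0, 0, 0], [0, 0, 0], [0, 0, 0], [0, 0, 0], [0, 0, 0], [0, 0, 0]], hand=0.42)

```text
clock: 6.8
tcp_pos: [0.5194, -0.3297, 0.015]
orientation: [2.834, 1.349, 0.003]
contact_force: [-0.1, -0.0, 0.1]
grip_width: 0.0495
```

carry_out(offset=[[0, 0, 0.004], [0, 0, 0.004]], turn=[[0, 0, 0], [0, 0, 0]])

```text
clock: 7.0
tcp_pos: [0.5186, -0.3294, 0.0123]
orientation: [2.835, 1.349, 0.002]
contact_force: [0.3, 0.3, -1.3]
grip_width: 0.0499
```

carry_out(offset=[[0, 0, 0.004], [0, 0, 0.004]], turn=[[0, 0, 0], [0, 0, 0]])

```text
clock: 7.2
tcp_pos: [0.5178, -0.3289, 0.0091]
orientation: [2.837, 1.35, 0.0]
contact_force: [-0.5, 0.6, -0.3]
grip_width: 0.0497
```

carry_out(offset=[[0, 0, 0.004], [0, 0, 0.004]], turn=[[0, 0, 0], [0, 0, 0]])

```text
clock: 7.4
tcp_pos: [0.5176, -0.3288, 0.0066]
orientation: [-2.836, -1.35, 0.0]
contact_force: [0.1, -0.1, -0.9]
grip_width: 0.0495
```

Run:
```python
from go import *
o=r.get_obs(); R=Ro.from_rotvec(o["orientation"]); G=o["tcp_pos"]; print(G,o["contact_force"],o["grip_width"])
for c in("top","scene"):
    f=imaging.grab_frame(c)
    p=f["pixels"]; u,v=pix(f,G).astype(int); b=(u-40,v-40,u+40,v+40)
    im=np.ascontiguousarray(cv2.resize(p[b[1]:b[3],b[0]:b[2],::-1],None,fx=5,fy=5,interpolation=2))
    im=np.clip(im*1.8,0,255).astype(np.uint8)
    for d,col in(([0,0,0],(0,255,0)),([0,.025,.014],(0,0,255)),([0,-.025,.014],(0,0,255))):
        q=((pix(f,G+R.apply(d))+.5-b[:2])*5).astype(int).tolist(); cv2.circle(im,tuple(q),4,col,1)
    cv2.imwrite(f"pics/t_{c}.png",im)
cv2.imwrite("pics/low.png",np.hstack([cv2.imread("pics/t_top.png"),cv2.imread("pics/t_scene.png")]))
```

```text
[ 0.51758496 -0.3287606   0.0066143 ] [ 0.10668301 -0.05727239 -0.89922447] 0.04945721683317655
```

View pics/low.png

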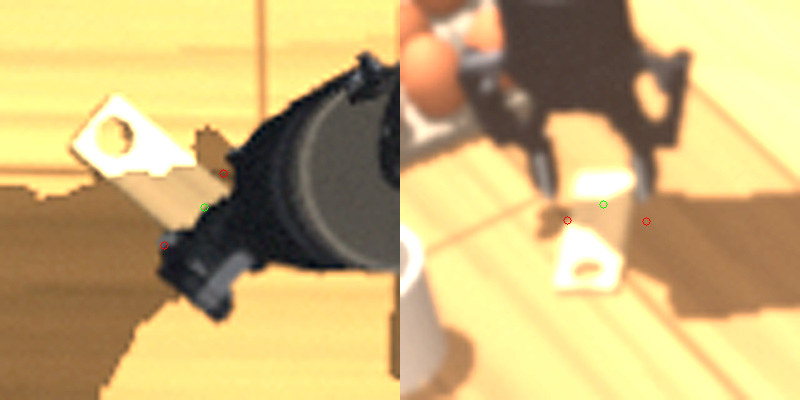

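The low view shows the jaws straddling the tag, with the tips still above the table. I'll keep lowering in small steps.

carry_out(offset=[[0, 0, 0.004], [0, 0, 0.004]], turn=[[0, 0, 0], [0, 0, 0]])

```text
clock: 7.7
tcp_pos: [0.5176, -0.3288, 0.0046]
orientation: [-2.836, -1.35, 0.0]
contact_force: [-0.3, 0.0, -0.4]
grip_width: 0.0494
```

carry_out(offset=[[0, 0, 0.004], [0, 0, 0.004]], turn=[[0, 0, 0], [0, 0, 0]])

```text
clock: 7.9
tcp_pos: [0.5176, -0.3288, 0.0026]
orientation: [-2.836, -1.35, 0.0]
contact_force: [-0.0, 0.4, -0.4]
grip_width: 0.0495
```

carry_out(offset=[[0, 0, 0.004], [0, 0, 0.004]], turn=[[0, 0, 0], [0, 0, 0]])

```text
clock: 8.1
tcp_pos: [0.5176, -0.3288, 0.0006]
orientation: [-2.836, -1.35, 0.0]
contact_force: [-0.0, 0.3, -0.2]
grip_width: 0.0495
```

carry_out(offset=[[0, 0, 0.004], [0, 0, 0.004]], turn=[[0, 0, 0], [0, 0, 0]])

```text
clock: 8.3
tcp_pos: [0.5177, -0.3288, -0.0013]
orientation: [-2.837, -1.35, 0.0]
contact_force: [-0.5, 0.3, 0.1]
grip_width: 0.0495
```

carry_out(offset=[[0, 0, 0.004], [0, 0, 0.004]], turn=[[0, 0, 0], [0, 0, 0]])

```text
clock: 8.5
tcp_pos: [0.5176, -0.3288, -0.0034]
orientation: [-2.837, -1.35, 0.0]
contact_force: [0.3, -0.0, 0.1]
grip_width: 0.0495
```

carry_out(offset=[[0, 0, 0], [0, 0, 0], [0, 0, 0], [0, 0, 0], [0, 0, 0]], turn=[[0, 0, 0], [0, 0, 0], [0, 0, 0], [0, 0, 0], [0, 0, 0]], hand=0.62, force=30)

```text
clock: 9.0
tcp_pos: [0.518, -0.329, -0.0029]
orientation: [2.836, 1.35, 0.0]
contact_force: [-0.0, 1.2, 2.8]
grip_width: 0.034
```

carry_out(offset=[[0, 0, 0], [0, 0, 0], [0, 0, 0], [0, 0, 0], [0, 0, 0]], turn=[[0, 0, 0], [0, 0, 0], [0, 0, 0], [0, 0, 0], [0, 0, 0]], hand=1, force=40)

```text
clock: 9.5
tcp_pos: [0.518, -0.329, -0.0029]
orientation: [2.836, 1.35, 0.0]
contact_force: [-0.4, -1.3, 4.9]
grip_width: 0.0341
```

carry_out(offset=[[0, 0, -0.04], [0, 0, -0.12], [0, 0, -0.2], [0, 0, -0.28], [0, 0, -0.28], [0, 0, -0.28]], turn=[[0, 0, 0], [0, 0, 0], [0, 0, 0], [0, 0, 0], [0, 0, 0], [0, 0, 0]])

```text
clock: 10.1
tcp_pos: [0.5179, -0.329, 0.1374]
orientation: [2.836, 1.349, 0.001]
contact_force: [0.3, 0.4, -1.3]
grip_width: 0.0339
```

Run:
```python
from fit import *
from go import *
np.set_printoptions(precision=4,suppress=True)
o=r.get_obs(); print(o["tcp_pos"],o["grip_width"]); R=Ro.from_rotvec(o["orientation"]); G=o["tcp_pos"]
for c in("top","scene"):
    f=imaging.grab_frame(c)
    for d in look_for("tag_eye",c)[:2]: print(c,d["score"],world(f,d["xyz"]),pix(f,world(f,d["xyz"])))
    print(pix(f,G),pix(f,G+R.apply([.058,0,.01])))
```

```text
[ 0.5179 -0.329   0.1374] 0.033855920728122026
top 0.63 [ 0.5356 -0.3022  0.15  ] [404.1537 189.2788]
top 0.5 [ 0.6145 -0.0135  0.0151] [271.6921 162.168 ]
[413.8847 197.9499] [392.0719 181.8377]
scene 0.8 [ 0.5344 -0.3071  0.1443] [177.4112 102.7111]
[178.7879  98.5036] [176.3934 114.5417]
```

Run:
```python
from fit import *
np.set_printoptions(precision=4,suppress=True)
o=r.get_obs(); G=o["tcp_pos"]
for c in("top","scene"):
    f=imaging.grab_frame(c); p=f["pixels"].astype(int)
    for d in outline_of("tag",c)[:2]:
        m=d["region"]; ys,xs=np.nonzero(m); print(c,d["score"],m.sum(),xs.mean(),ys.mean())
        if abs(xs.mean()-pix(f,G)[0])>30: continue
        # yellow colour mask around
        u,v=pix(f,G).astype(int); b=(max(u-40,0),v-40,u+40,v+40)
        im=f["pixels"][b[1]:b[3],b[0]:b[2],::-1].copy(); e=cv2.resize(im,(400,400),interpolation=2)
        cs,_=cv2.findContours(cv2.resize(m[b[1]:b[3],b[0]:b[2]].astype(np.uint8),(400,400)),0,2); cv2.drawContours(e,cs,-1,(0,0,255),1)
        cv2.imwrite(f"pics/t_{c}.png",e)
        for z in(.136,.140,.144):
            bx=box(-.05,.05,-.018,.018,z,z+.008)
            print(z,fit([(f,m)],bx,[],(G[0]+.014,G[1]+.017,np.radians(51))))
cv2.imwrite("pics/grip.png",np.hstack([cv2.imread("pics/t_top.png"),cv2.imread("pics/t_scene.png")]))
```

```text
top 0.82 409 403.18092909535454 190.11002444987776
0.136 [ 0.5298 -0.3094 52.0072 -0.5184]
0.14 [ 0.5295 -0.3073 52.6877 -0.5123]
0.144 [ 0.5294 -0.3048 51.3481 -0.5082]
scene 0.83 281 176.5017793594306 103.18505338078292
0.136 [ 0.5313 -0.3177 54.8333 -0.8187]
0.14 [ 0.5333 -0.3117 53.0315 -0.8085]
0.144 [ 0.5353 -0.3084 54.4614 -0.8026]
scene 0.25 2254 312.7759538598048 280.2249334516415
```

View pics/grip.png

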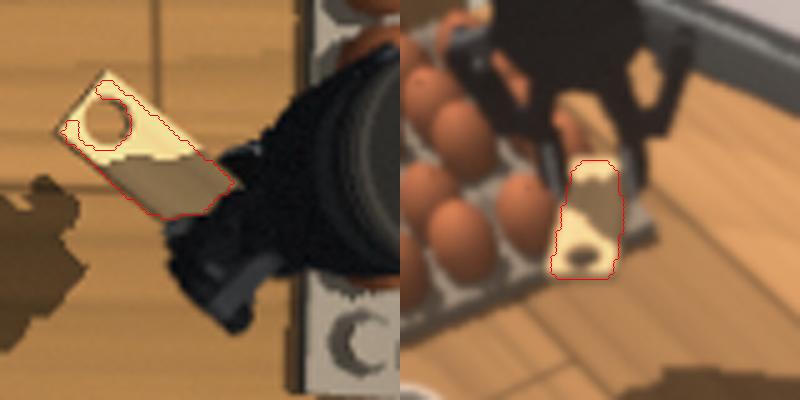

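The crop shows the tag gripped across its width with the eye free. The eye is at top px (394.4,181.6) and scene px (174,109.4).

```bash
cat >> h.py <<'E'
def tri(fs,ps):
    A=np.zeros((3,3));b=np.zeros(3);L=[]
    for f,p in zip(fs,ps):
        o,d=ray(f,*p);d/=np.linalg.norm(d);P=np.eye(3)-np.outer(d,d);A+=P;b+=P@o;L.append((o,d))
    x=np.linalg.solve(A,b); return x,[np.linalg.norm(np.cross(x-o,d)) for o,d in L]
E
python3 - <<'E'
from go import *
np.set_printoptions(precision=4,suppress=True)
o=r.get_obs(); G=o["tcp_pos"]; R=Ro.from_rotvec(o["orientation"])
ft,fs=imaging.grab_frame("top"),imaging.grab_frame("scene")
x,e=tri([ft,fs],[(394.4,181.6),(174,109.4)]); print("eye",x,e,"tool frame",R.inv().apply(x-G))
for z in(.14,.144,.148): print(z,onz(ft,394.4,181.6,z),onz(fs,174,109.4,z))
for P in([.6251,-.0731,.015],[.6251,-.0731,.073],[.6263,-.0789,.015],[.6263,-.0789,.073]): print(P,pix(ft,P),pix(fs,P))
E
```

```text
eye [ 0.5552 -0.285   0.1444] [np.float64(0.002880018403278472), np.float64(0.00288001840327812)] tool frame [ 0.0576  0.0018 -0.0084]
0.14 [ 0.5535 -0.2846  0.14  ] [ 0.5547 -0.2929  0.14  ]
0.144 [ 0.553  -0.2831  0.144 ] [ 0.5567 -0.2883  0.144 ]
0.148 [ 0.5525 -0.2816  0.148 ] [ 0.5586 -0.2837  0.148 ]
[0.6251, -0.0731, 0.015] [294.6782 158.5656] [200.8438 198.6287]
[0.6251, -0.0731, 0.073] [297.026  154.1366] [198.419  184.7854]
[0.6263, -0.0789, 0.015] [296.915  158.1519] [199.2824 197.5003]
[0.6263, -0.0789, 0.073] [299.4099 153.6962] [196.795  183.6402]
```

Run:
```python
from go import *
o=r.get_obs(); R=Ro.from_rotvec(o["orientation"]); t=np.array([.6257,-.076,0])-R.apply([.058,.001,0]); t[2]=.125; print(t); go(t,R)
```

```text
[ 0.58834524 -0.12038042  0.125     ]
offset [0.4125, -0.1531, 0.023] turn [0.0, 0.0, 0.0] rows>= 4.4
```

carry_out(offset=[[0.08, -0.03, 0], [0.16, -0.06, 0], [0.24, -0.09, 0], [0.32, -0.12, 0], [0.4, -0.15, 0.01], [0.4125, -0.153, 0.023], [0.4125, -0.153, 0.023], [0.4125, -0.153, 0.023]], turn=[[0, 0, 0], [0, 0, 0], [0, 0, 0], [0, 0, 0], [0, 0, 0], [0, 0, 0], [0, 0, 0], [0, 0, 0]])

```text
clock: 11.4
tcp_pos: [0.588, -0.122, 0.1252]
orientation: [2.837, 1.348, -0.002]
contact_force: [0.0, -1.6, 0.4]
grip_width: 0.0339
```

carry_out(offset=[[0, 0, 0.03], [0, 0, 0.07], [0, 0, 0.07], [0, 0, 0.07]], turn=[[0, 0, 0], [0, 0, 0], [0, 0, 0], [0, 0, 0]])

```text
clock: 11.8
tcp_pos: [0.5878, -0.1217, 0.0898]
orientation: [-2.838, -1.347, 0.002]
contact_force: [0.0, 0.2, 0.2]
grip_width: 0.034
```

Run:
```python
from go import *
np.set_printoptions(precision=4,suppress=True)
o=r.get_obs(); R=Ro.from_rotvec(o["orientation"]); G=o["tcp_pos"]; print(G,o["contact_force"],o["grip_width"])
E_=G+R.apply([.058,.001,-.007]); print("eye",E_)
for c in("top","scene"):
    f=imaging.grab_frame(c)
    u,v=pix(f,E_).astype(int); b=(u-25,v-25,u+25,v+25); print(c,b,"eye px",pix(f,E_),"tip",pix(f,[.6257,-.076,.073]))
    im=cv2.resize(f["pixels"][b[1]:b[3],b[0]:b[2],::-1],(400,400),interpolation=2)
    cv2.imwrite(f"pics/t_{c}.png",im)
cv2.imwrite("pics/peg.png",np.hstack([cv2.imread("pics/t_top.png"),cv2.imread("pics/t_scene.png")]))
```

```text
[ 0.5878 -0.1217  0.0898] [0.0499 0.1655 0.2209] 0.03404600889186469
eye [ 0.6252 -0.0774  0.0968]
top (np.int64(274), np.int64(127), np.int64(324), np.int64(177)) eye px [299.9063 152.1201] tip [298.2181 153.9164]
scene (np.int64(171), np.int64(152), np.int64(221), np.int64(202)) eye px [196.3805 177.7544] tip [197.6061 184.2122]
```

View pics/peg.png

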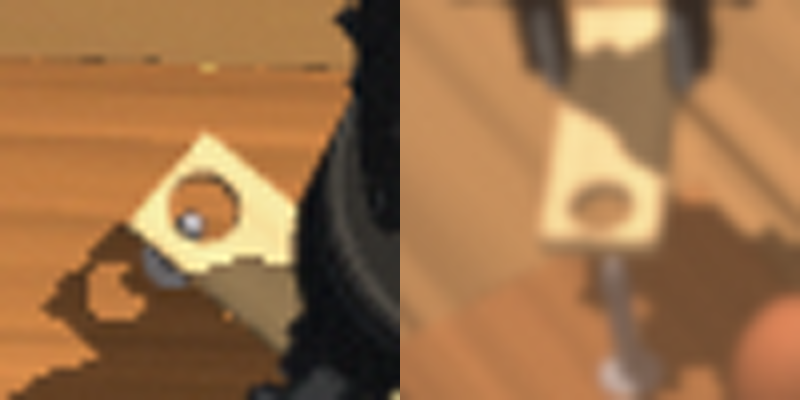

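The view shows the peg tip inside the eye (top: eye at 205,207 in the crop, tip at 190,222). Both cameras call for about +0.5 mm x and +1.6 mm y.

carry_out(offset=[[0.003, -0.001, 0], [0.003, -0.001, 0], [0.003, -0.001, 0.025], [0.003, -0.001, 0.05], [0.003, -0.001, 0.05], [0.003, -0.001, 0.05]], turn=[[0, 0, 0], [0, 0, 0], [0, 0, 0], [0, 0, 0], [0, 0, 0], [0, 0, 0]])

```text
clock: 12.5
tcp_pos: [0.5885, -0.119, 0.0645]
orientation: [-2.836, -1.35, 0.002]
contact_force: [0.7, -0.9, -0.6]
grip_width: 0.0337
```

carry_out(offset=[[0, 0, 0.02], [0, 0, 0.04], [0, 0, 0.06], [0, 0, 0.08], [0, 0, 0.09], [0, 0, 0.09], [0, 0, 0.09]], turn=[[0, 0, 0], [0, 0, 0], [0, 0, 0], [0, 0, 0], [0, 0, 0], [0, 0, 0], [0, 0, 0]])

```text
clock: 13.2
tcp_pos: [0.5892, -0.119, 0.0204]
orientation: [-2.837, -1.35, -0.0]
contact_force: [1.2, 0.9, -0.6]
grip_width: 0.0339
```

carry_out(offset=[[0, 0, 0.006], [0, 0, 0.012], [0, 0, 0.012]], turn=[[0, 0, 0], [0, 0, 0], [0, 0, 0]])

```text
clock: 13.5
tcp_pos: [0.5889, -0.1191, 0.0141]
orientation: [-2.837, -1.35, 0.001]
contact_force: [0.8, 0.9, 0.3]
grip_width: 0.034
```

carry_out(offset=[[0, 0, 0.002], [0, 0, 0.002]], turn=[[0, 0, 0], [0, 0, 0]])

```text
clock: 13.7
tcp_pos: [0.5891, -0.1191, 0.0134]
orientation: [-2.837, -1.35, -0.0]
contact_force: [-0.4, -0.3, -0.2]
grip_width: 0.0335
```

carry_out(offset=[[0, 0, 0], [0, 0, 0], [0, 0, 0], [0, 0, 0], [0, 0, 0]], turn=[[0, 0, 0], [0, 0, 0], [0, 0, 0], [0, 0, 0], [0, 0, 0]], hand=0.3)

```text
clock: 14.2
tcp_pos: [0.5891, -0.1191, 0.0134]
orientation: [2.837, 1.35, 0.0]
contact_force: [-0.4, -0.1, 0.3]
grip_width: 0.06
```

carry_out(offset=[[0, 0, -0.06], [0, 0, -0.15], [0, 0, -0.25], [0, 0, -0.35], [0, 0, -0.4], [0, 0, -0.4], [0, 0, -0.4]], turn=[[0, 0, 0], [0, 0, 0], [0, 0, 0], [0, 0, 0], [0, 0, 0], [0, 0, 0], [0, 0, 0]])

```text
clock: 14.9
tcp_pos: [0.5891, -0.1192, 0.2137]
orientation: [2.836, 1.35, 0.001]
contact_force: [-0.7, 0.6, -0.5]
grip_width: 0.0599
```

Run:
```python
from go import *
np.set_printoptions(precision=4,suppress=True)
o=r.get_obs(); R=Ro.from_rotvec(o["orientation"]); G=o["tcp_pos"]; print(G,o["grip_width"])
for c in("top","scene"):
    f=imaging.grab_frame(c)
    u,v=pix(f,[.61,-.09,.02]).astype(int); b=(u-25,v-25,u+25,v+25)
    cv2.imwrite(f"pics/t_{c}.png",cv2.resize(f["pixels"][b[1]:b[3],b[0]:b[2],::-1],(400,400),interpolation=2))
    for q in("tag_eye","tag_mid"): print(c,[(round(d["score"],2),world(f,d["xyz"])) for d in look_for(q,c)[:2]])
cv2.imwrite("pics/hung.png",np.hstack([cv2.imread("pics/t_top.png"),cv2.imread("pics/t_scene.png")]))
# torch: grasp frame
for h in([.5383,.2828,-16.5],[.537,.2894,-16.5]):
    Rz=Ro.from_euler("z",h[2],degrees=True); print("tail",Rz.apply([.03-.14*.7071,0,.037+.14*.7071])+[h[0],h[1],0],"grasp",Rz.apply([-.0442,0,.1112])+[h[0],h[1],0])
```

```text
[ 0.5891 -0.1192  0.2137] 0.05988621876896581
top [(0.74, array([ 0.6094, -0.0937,  0.027 ])), (0.35, array([0.4996, 0.2902, 0.1228]))]
top [(0.92, array([ 0.6063, -0.0933,  0.0294])), (0.32, array([ 0.6236, -0.0055,  0.0162]))]
scene [(0.91, array([ 0.5986, -0.1069,  0.018 ]))]
scene [(0.64, array([ 0.6016, -0.103 ,  0.0226]))]
tail [0.4721 0.3024 0.136 ] grasp [0.4959 0.2954 0.1112]
tail [0.4708 0.309  0.136 ] grasp [0.4946 0.302  0.1112]
```

View pics/hung.png

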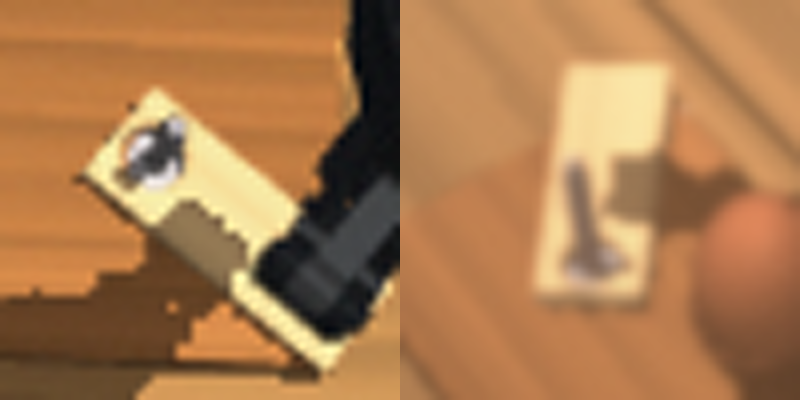

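The tag lies flat with the peg through its eye (top crop: peg at 155,155). Now the torch.

Run:
```python
from go import *
go([.4953,.2987,.214],Rdown(-16.5))
```

```text
offset [0.5308, -0.6714, -0.003] turn [-0.0007, 0.0014, 0.7843] rows>= 8.6
```

carry_out(offset=[[0.53, -0.67, -0.01], [0.53, -0.67, -0.01], [0.53, -0.67, -0.01], [0.53, -0.67, -0.01], [0.53, -0.67, -0.01], [0.53, -0.67, -0.01], [0.53, -0.67, -0.01], [0.53, -0.67, -0.01]], turn=[[0, 0, 0.784], [0, 0, 0.784], [0, 0, 0.784], [0, 0, 0.784], [0, 0, 0.784], [0, 0, 0.784], [0, 0, 0.784], [0, 0, 0.784]])

```text
clock: 16.0
tcp_pos: [0.5074, 0.2477, 0.2173]
orientation: [3.119, -0.376, -0.001]
contact_force: [0.6, 0.4, 0.2]
grip_width: 0.0596
```

carry_out(offset=[[0, 0, 0], [0, 0, 0], [0, 0, 0]], turn=[[0, 0, 0], [0, 0, 0], [0, 0, 0]], hand=0.3)

```text
clock: 16.3
tcp_pos: [0.5085, 0.2448, 0.2172]
orientation: [3.119, -0.367, -0.001]
contact_force: [-0.0, -0.2, 0.3]
grip_width: 0.0596
```

Run:
```python
from go import *
o=r.get_obs();print(o["tcp_pos"],o["joints"],o["grip_width"]); go([.4953,.2987,.214],Rdown(-16.5)); go([.4953,.2987,.16],Rdown(-16.5))
```

```text
[0.50848353 0.24481044 0.21723584] [-0.38445749  0.31407812 -0.21567484  1.8190282   0.07849915  1.01788424
 -2.43617081] 0.05964602545047619
offset [-0.0506, -0.0987, 0.0064] turn [0.0009, 0.0002, 0.0359] rows>= 1.1
offset [-0.0506, -0.0989, 0.1144] turn [0.0009, 0.0002, 0.0359] rows>= 1.6
```

carry_out(offset=[[-0.05, -0.099, 0], [-0.05, -0.099, 0], [-0.05, -0.099, 0], [-0.05, -0.099, 0], [-0.05, -0.099, 0], [-0.05, -0.099, 0], [-0.05, -0.099, 0], [-0.05, -0.099, 0]], turn=[[0, 0, -0.686], [0, 0, -0.686], [0, 0, -0.686], [0, 0, -0.686], [0, 0, -0.686], [0, 0, -0.686], [0, 0, -0.686], [0, 0, -0.686]])

```text
clock: 17.1
tcp_pos: [0.4963, 0.2979, 0.2174]
orientation: [2.897, 1.214, -0.001]
contact_force: [-0.3, 0.0, -0.5]
grip_width: 0.0598
```

carry_out(offset=[[0, 0, 0], [0, 0, 0], [0, 0, 0], [0, 0, 0], [0, 0, 0], [0, 0, 0], [0, 0, 0], [0, 0, 0]], turn=[[0, 0, -0.686], [0, 0, -0.686], [0, 0, -0.686], [0, 0, -0.686], [0, 0, -0.686], [0, 0, -0.686], [0, 0, -0.686], [0, 0, -0.686]])

```text
clock: 17.9
tcp_pos: [0.496, 0.2987, 0.2175]
orientation: [1.928, 2.481, -0.001]
contact_force: [-0.2, -0.1, -0.5]
grip_width: 0.0597
```

carry_out(offset=[[0, 0, 0], [0, 0, 0], [0, 0, 0], [0, 0, 0], [0, 0, 0], [0, 0, 0], [0, 0, 0], [0, 0, 0]], turn=[[0, 0, -0.686], [0, 0, -0.686], [0, 0, -0.686], [0, 0, -0.686], [0, 0, -0.686], [0, 0, -0.686], [0, 0, -0.686], [0, 0, -0.686]])

```text
clock: 18.7
tcp_pos: [0.4957, 0.2992, 0.2175]
orientation: [-0.459, -3.107, 0.001]
contact_force: [1.2, 0.2, 0.3]
grip_width: 0.0598
```

Run:
```python
from go import *
o=r.get_obs();print(o["tcp_pos"],o["joints"],o["grip_width"]); go([.4953,.2987,.15],Rdown(163.5))
```

```text
[0.49574275 0.29920989 0.217476  ] [-0.01051026  0.45053051 -0.83938697  1.75431447  0.37117794  1.10433973
  0.30626091] 0.05979083112985008
offset [0.0005, -0.0012, 0.135] turn [-0.0003, -0.0003, -0.0037] rows>= 1.3
```

carry_out(offset=[[0, 0, 0.06], [0, 0, 0.12], [0, 0, 0.17], [0, 0, 0.21], [0, 0, 0.21]], turn=[[0, 0, 0], [0, 0, 0], [0, 0, 0], [0, 0, 0], [0, 0, 0]])

```text
clock: 19.2
tcp_pos: [0.4941, 0.2982, 0.1101]
orientation: [-0.461, -3.104, 0.006]
contact_force: [-0.2, -1.6, -0.2]
grip_width: 0.0597
```

carry_out(offset=[[0, 0, 0.02], [0, 0, 0.044], [0, 0, 0.044], [0, 0, 0.044]], turn=[[0, 0, 0], [0, 0, 0], [0, 0, 0], [0, 0, 0]])

```text
clock: 19.6
tcp_pos: [0.4955, 0.3001, 0.0909]
orientation: [0.453, 3.109, 0.0]
contact_force: [-1.0, 0.9, -0.0]
grip_width: 0.0597
```

carry_out(offset=[[0, 0, 0], [0, 0, 0], [0, 0, 0], [0, 0, 0], [0, 0, 0], [0, 0, 0]], turn=[[0, 0, 0], [0, 0, 0], [0, 0, 0], [0, 0, 0], [0, 0, 0], [0, 0, 0]], hand=1, force=80)

```text
clock: 20.2
tcp_pos: [0.4956, 0.3002, 0.0914]
orientation: [0.451, 3.108, 0.0]
contact_force: [-1.9, 0.1, 5.9]
grip_width: 0.025
```

carry_out(offset=[[0.014, 0, -0.014], [0.028, 0, -0.028], [0.028, 0, -0.028]], turn=[[0, 0, 0], [0, 0, 0], [0, 0, 0]])

```text
clock: 20.5
tcp_pos: [0.4815, 0.305, 0.1062]
orientation: [0.449, 3.108, 0.002]
contact_force: [0.8, -0.7, 1.6]
grip_width: 0.0251
```

carry_out(offset=[[0.02, 0, -0.02], [0.04, 0, -0.04], [0.06, 0, -0.06], [0.08, 0, -0.08], [0.1, 0, -0.1], [0.11, 0, -0.11], [0.11, 0, -0.11]], turn=[[0, 0, 0], [0, 0, 0], [0, 0, 0], [0, 0, 0], [0, 0, 0], [0, 0, 0], [0, 0, 0]])

```text
clock: 21.2
tcp_pos: [0.4283, 0.3205, 0.1607]
orientation: [0.449, 3.109, 0.001]
contact_force: [0.2, -1.5, -1.2]
grip_width: 0.0252
```

carry_out(offset=[[0, 0, -0.04], [0, 0, -0.1], [0, 0, -0.16], [0, 0, -0.2], [0, 0, -0.2], [0, 0, -0.2]], turn=[[0, 0, 0], [0, 0, 0], [0, 0, 0], [0, 0, 0], [0, 0, 0], [0, 0, 0]])

```text
clock: 21.8
tcp_pos: [0.4293, 0.3191, 0.2589]
orientation: [-0.453, -3.108, 0.001]
contact_force: [-0.3, -0.2, -2.2]
grip_width: 0.0251
```

Run:
```python
from go import *
print(r.get_obs()["joints"])
R=Rdown(135,-45); print(R.apply([0,0,1]),R.apply([0,1,0]))
go(np.array([.459,.214,.22])+R.apply([0,0,.02]),R)
```

```text
[-0.02102278  0.33656837 -0.90074528  1.80310838  0.28873746  1.14158016
  0.26497599]
[ 0.5        -0.5        -0.70710678] [7.07106781e-01 7.07106781e-01 1.11022302e-16]
offset [-0.1418, -0.1979, 0.1063] turn [0.1294, -0.5126, 0.3137] rows>= 6.2
```

carry_out(offset=[[-0.024, -0.033, 0.018], [-0.047, -0.066, 0.035], [-0.07, -0.1, 0.053], [-0.095, -0.132, 0.07], [-0.118, -0.165, 0.09], [-0.142, -0.198, 0.106], [-0.142, -0.198, 0.106], [-0.142, -0.198, 0.106]], turn=[[0.129, -0.513, 0.314], [0.129, -0.513, 0.314], [0.129, -0.513, 0.314], [0.129, -0.513, 0.314], [0.129, -0.513, 0.314], [0.129, -0.513, 0.314], [0.129, -0.513, 0.314], [0.129, -0.513, 0.314]])

```text
clock: 22.6
tcp_pos: [0.4681, 0.2053, 0.2048]
orientation: [0.909, 2.213, -0.38]
contact_force: [0.2, 1.0, -0.9]
grip_width: 0.0247
```

carry_out(offset=[[0, 0, 0], [0, 0, 0], [0, 0, 0]], turn=[[0, 0, 0], [0, 0, 0], [0, 0, 0]])

```text
clock: 22.9
tcp_pos: [0.4697, 0.2046, 0.2076]
orientation: [0.916, 2.206, -0.375]
contact_force: [0.6, -0.1, -2.4]
grip_width: 0.0247
```

Run:
```python
from go import *
np.set_printoptions(precision=4,suppress=True)
o=r.get_obs(); R=Ro.from_rotvec(o["orientation"]); G=o["tcp_pos"]; print(G,o["joints"],o["grip_width"],"fingers",R.apply([0,0,1]))
A=G+R.apply([0,0,-.02]); d=np.array([1,-1,0])/2**.5
for c in("top","scene"):
    f=imaging.grab_frame(c)
    L=A+d*.105; T=A-d*.035
    print(c,"lens",pix(f,L),"tail",pix(f,T))
    u,v=pix(f,A+d*.07).astype(int); b=(u-50,v-50,u+50,v+50); print(b)
    im=cv2.resize(f["pixels"][b[1]:b[3],b[0]:b[2],::-1],(400,400),interpolation=2)
    for P,col in((L,(0,0,255)),(A,(0,255,0)),(T,(255,0,0))): cv2.circle(im,tuple(((pix(f,P)+.5-b[:2])*4).astype(int).tolist()),4,col,1)
    cv2.imwrite(f"pics/t_{c}.png",im)
    for q in("torch","torch_lens","egg_mid"): print(q,[(round(x["score"],2),world(f,x["xyz"])) for x in look_for(q,c)[:4]])
go(np.array([.5155,.157,.137])+R.apply([0,0,.02]),Rdown(135,-45))
cv2.imwrite("pics/lev.png",np.hstack([cv2.imread("pics/t_top.png"),cv2.imread("pics/t_scene.png")]))
```

```text
[0.4697 0.2046 0.2076] [-0.4781  0.3825 -0.6417  2.0849  1.0068  1.3116 -0.9049] 0.02474142624576346 fingers [ 0.5011 -0.4982 -0.7076]
top lens [198.2541 182.2422] tail [147.5548 230.367 ]
(np.int64(135), np.int64(144), np.int64(235), np.int64(244))
torch [(0.9, array([0.2911, 0.3358, 0.0208])), (0.89, array([0.4851, 0.1896, 0.2422])), (0.56, array([0.3625, 0.2254, 0.0218]))]
torch_lens [(0.88, array([0.4872, 0.1843, 0.2378])), (0.63, array([0.3643, 0.227 , 0.0214])), (0.56, array([0.2942, 0.3331, 0.0216]))]
egg_mid [(0.61, array([0.629 , 0.0461, 0.1538]))]
scene lens [282.4393 180.4622] tail [349.7848 186.6601]
(np.int64(249), np.int64(131), np.int64(349), np.int64(231))
torch [(0.9, array([0.4954, 0.1866, 0.2322])), (0.87, array([0.3726, 0.2298, 0.0199])), (0.84, array([0.3023, 0.3415, 0.0161]))]
torch_lens [(0.73, array([0.3004, 0.3401, 0.0187])), (0.64, array([0.5012, 0.1869, 0.2363]))]
egg_mid [(0.82, array([0.6387, 0.0548, 0.151 ]))]
offset [0.0049, -0.002, 0.2327] turn [0.001, 0.0001, -0.0005] rows>= 2.3
```

View pics/lev.png

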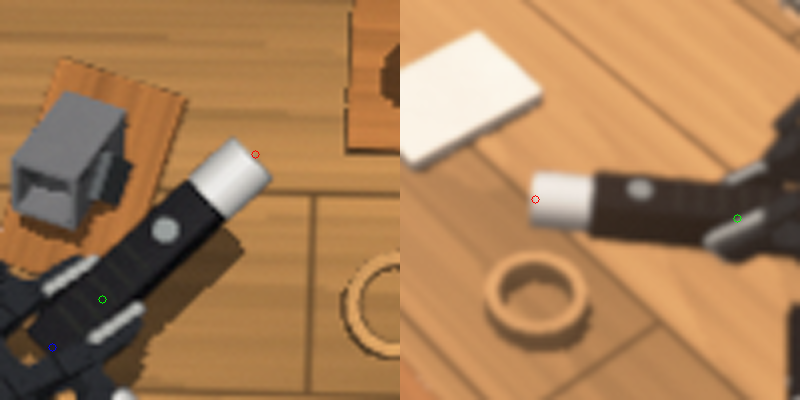

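The view shows the torch level, with the lens at top-crop (253,158) against a prediction of (255,154), and the scene view agrees. Moving in diagonally to about 55 mm from the egg's middle.

carry_out(offset=[[0.001, 0, 0.04], [0.002, 0, 0.08], [0.003, -0.001, 0.12], [0.004, -0.002, 0.16], [0.005, -0.002, 0.19], [0.005, -0.002, 0.215], [0.005, -0.002, 0.233], [0.005, -0.002, 0.233]], turn=[[0, 0, 0], [0, 0, 0], [0, 0, 0], [0, 0, 0], [0, 0, 0], [0, 0, 0], [0, 0, 0], [0, 0, 0]])

```text
clock: 24.1
tcp_pos: [0.5257, 0.1461, 0.122]
orientation: [0.915, 2.207, -0.379]
contact_force: [-0.2, 0.1, -2.1]
grip_width: 0.0253
```

carry_out(offset=[[0, 0, 0], [0, 0, 0], [0, 0, 0], [0, 0, 0], [0, 0, 0]], turn=[[0, 0, 0], [0, 0, 0], [0, 0, 0], [0, 0, 0], [0, 0, 0]])

```text
clock: 24.6
tcp_pos: [0.5256, 0.1473, 0.1229]
orientation: [0.914, 2.207, -0.376]
contact_force: [-0.7, -0.2, -1.2]
grip_width: 0.025
```

Run:
```python
from go import *
np.set_printoptions(precision=4,suppress=True)
o=r.get_obs(); R=Ro.from_rotvec(o["orientation"]); G=o["tcp_pos"]; print(G,o["contact_force"],o["grip_width"],abs(o["qvel"]).max(),"fingers",R.apply([0,0,1]))
A=G+R.apply([0,0,-.02]); d=np.array([1,-1,0])/2**.5; L=A+d*.105; E_=np.array([.6286,.044,.137]); print("lens",L,"dist",np.linalg.norm(L-E_))
for c in("top","scene"):
    f=imaging.grab_frame(c)
    u,v=pix(f,L).astype(int); b=(u-40,v-40,u+40,v+40); print(b)
    im=cv2.resize(f["pixels"][b[1]:b[3],b[0]:b[2],::-1],(400,400),interpolation=2)
    for P,col in((L,(0,0,255)),(A,(0,255,0)),(E_,(255,0,0))): cv2.circle(im,tuple(((pix(f,P)+.5-b[:2])*5).astype(int).tolist()),4,col,1)
    cv2.imwrite(f"pics/t_{c}.png",im)
    for q in("torch","egg_mid","tag_mid"): print(q,[(round(x["score"],2),world(f,x["xyz"])) for x in look_for(q,c)[:3]])
cv2.imwrite("pics/fin.png",np.hstack([cv2.imread("pics/t_top.png"),cv2.imread("pics/t_scene.png")]))
```

```text
[0.5256 0.1473 0.1229] [-0.6802 -0.2423 -1.2316] 0.025011986112078746 0.0033358467085341423 fingers [ 0.5016 -0.4987 -0.7069]
lens [0.5898 0.083  0.137 ] dist 0.05500697339184016
(np.int64(190), np.int64(122), np.int64(270), np.int64(202))
torch [(0.85, array([0.3646, 0.2281, 0.0204])), (0.8, array([0.2899, 0.3351, 0.0206])), (0.65, array([0.5391, 0.1316, 0.1579]))]
egg_mid [(0.76, array([0.6269, 0.0456, 0.1527]))]
tag_mid [(0.79, array([ 0.5939, -0.1074,  0.0229]))]
(np.int64(205), np.int64(160), np.int64(285), np.int64(240))
torch [(0.94, array([0.5512, 0.1279, 0.1492])), (0.74, array([0.3006, 0.3427, 0.014 ])), (0.51, array([0.3717, 0.2292, 0.0208]))]
egg_mid []
tag_mid [(0.67, array([ 0.6026, -0.1013,  0.0211]))]
```

View pics/fin.png

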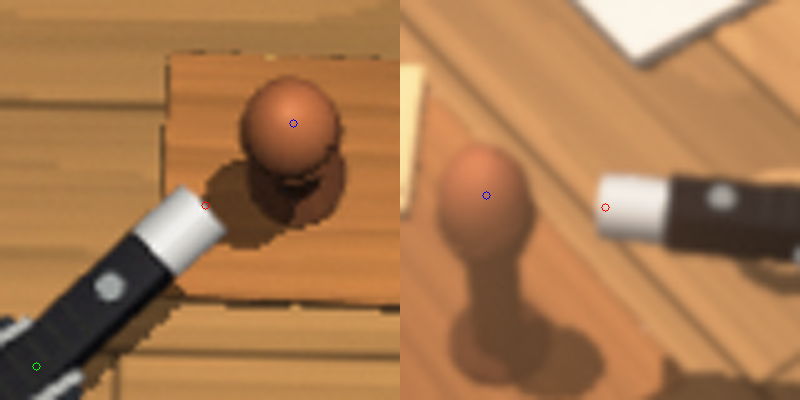

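The top view puts the lens at (205,210) with the egg (292,124) straight along its axis. In the scene view, the axis extended from (600,208) meets the egg at about (486,201), near its middle, with a clear gap. Handing in.

```bash
python3 -c "
from bench import r
print(r.hand_in())"
```

```text
the job is handed in; nothing more can be done
None
```

I hung the tag on the peg, drew the large torch from its holder, levelled it and handed in the job with the torch held raised, pointing at the egg. The simulator gave no verdict.

**Last checks**
- **Tag:** it lies flat on the board with the peg through its eye, and the fingers are clear of it.
- **Torch:** it is held at 80 N with 25 mm jaw opening and looked level in both views. The lens is about 0.137 m up and computed to be 55 mm from the egg's middle. In both views the axis runs through about the egg's middle, with a visible gap.
- **Egg:** it still stands in its cup.
- **Other things:** the bystanders in view looked undisturbed. I did not re-measure them all at the end.
- **Time:** about 25 s of the 64 s were used.

**What failed or disagreed**
- **First tag grasp:** it closed on nothing, because the fingertips stand roughly 17 mm further back along the tool than stated. I found the right height by lowering in small steps and trying the grip again, and allowed for the offset after that.
- **Cameras:** the two disagreed by about 5 mm, so I used their average. It matched the arm's own position within about 2 mm.
- **Egg detector:** in the last scene picture it reported no egg, although the egg is plainly visible there.

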